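# Spring-pencil check of a lino block on the sloped rest

### The job

Lay the small lino printing block, lino side up, on the sloped rest (wooden posts, grey face) so that it lies flat on the slope, straight, with one end at the metal stop, and let go of it. Then draw the spring test pencil out of its stand and hold its tip inside the white ring on the block, square to the sloped lino, pressed so lightly that the plunger is about half way in - never to the end of its travel. Finish while still holding it there, without pushing the pots, mug and tape around.

Things in the scene. Friction and masses are not known exactly. Their poses are not given: they have to be found in the camera images.
- block: lino printing block, loose, 90 x 50 x 22 mm (x, y, z), about 0.16 kg: pale plywood, 5 mm of dark blue lino on top with a white ring (24 mm outside, 16 mm inside, red spot in it) towards one end, pale cut lines towards the other. Origin: centre of its underside; x along its length to the ringed end, z out of the lino. Starts flat on the table, lino up.
- mark (a point): centre of the white ring, on the lino surface: 20 mm along the block's x from its centre, 22 mm above its underside; axes as the block's.
- rest_face: grey sloped face of the fixed wooden rest, 40 mm wide (y), tilted 20 deg to look up and at the robot. x up the slope, z out of the face. Origin: on the face, 100 mm above the table, where the centre of the seated block's underside lies. Metal stop across the lower end: upper side at x = -45 mm, 10 mm proud. The face ends at x = +45 mm; the block overhangs it 5 mm at each side, free for fingers.
- stand: fixed black pencil stand: round foot 68 mm across, tube 40 mm outside and 26 mm inside, rim 75 mm above the table. Origin: centre of its underside.
- gauge: spring test pencil, loose, 0.13 kg, upright in the stand, its collar on the rim. Origin: on the axis at the underside of the orange collar; z along the axis, away from the tip. Collar 34 mm across, z = 0 to 6 mm; above it a round aluminium barrel 22 mm across to z = 50 mm (grip here), black cap to 54 mm; below, a steel snout 20 mm across to z = -45 mm, in the tube.
- tip (a point): end of the pencil's rounded 6 mm plunger: on the axis, 65 mm below the collar's underside while the plunger is out, moving up to 10 mm towards the collar as it is pressed; axes as the gauge's. Lift the pencil at least 65 mm to clear the tube.
- plunger (a joint): how far the plunger is pressed in, in m: 0 fully out, 0.010 at its stop. A spring: 1 N to start, then 0.5 N per mm (about 3.5 N half way).
- ink_red: bystander: red ink pot, 44 mm across, 51 mm tall; origin under its centre
- ink_green: bystander: green ink pot, 44 mm across, 51 mm tall; origin under its centre
- mug: bystander: white mug, 95 mm tall, 92 mm across and 127 mm over its handle; origin under its centre
- grey_tape: bystander: roll of grey tape, 97 mm across, 48 mm tall; origin under its centre

How it is judged:
By the outcome, as a careful person would: the job done as asked, in the order asked, and still so for the second after the job is handed in, while the arm keeps its last pose, push and grip.
It also fails if it takes over 61 s, if anything falls off the work surface, if the arm or the gripper's body presses on something with over 40 N, if the wrist force passes 120 N, or if a joint passes its speed limit or range.

### The arm

A 6-joint arm with a two-finger parallel gripper is mounted at the origin on the work surface; the furniture and walls round the work are solid. World frame = base frame: x ahead of the robot, y to its left, z up, the work surface at z = 0. Lengths are in m, angles in rad, forces in N, time in s.
With the tool pointing down it reaches from about 0.25 to 0.725 m from the base axis. Payload 4 kg.
Tool frame: the origin (TCP) lies midway between the tips of the shut fingers; the grasp point (between the pads) lies bot.tcp_to_grasp behind it (bot.tcp_to_grasp is the distance from the TCP to the grasp point, in m); z points along the fingers, y is the line along which they close (so a half turn about z gives the same grasp; the last joint's range is limited). The gripper opens to 85 mm and grips with 20 to 120 N. Pads are 22 mm wide; open, the fingers measure 114 mm over their backs; the gripper's body (76 mm by 85 mm) begins 54 mm behind the grasp point. The pads swing forward as they close: fully open they stand 13 mm farther back than shut.
Start: joints at [-1.107, 0.241, 0.005, 1.335, 0, 1.571], TCP at [0.224, -0.447, 0.231] pointing down, gripper open.
Joint ranges: [-2.72, 2.72], [-1.05, 1.87], [-1.09, 1.28], [-1.99, 2.15], [-1.42, 1.44], [-3.14, 3.14]. Speed limits (rad/s): [2.79, 2.79, 3.14, 3.14, 3.14, 3.14].

### API

Orientations are given as a unit quaternion [x, y, z, w].
In Python, from workcell import readout, camera, bot gives the robot as it stands. The module is installed in compiled form; this text tells all that it offers.
- The arm moves only by the tool jog_arm, never from a script. Its argument "motion" is a list of rows, each an object of numbers: "x", "y", "z": the shift along the tool's x, y, z in mm; "spin": the turn about the tool's z in degrees; "fingers": the closure, from -1 (fully open) to 1 (shut). A call has 1 to 8 rows; each row is the pose to reach, as a shift and turn from the pose commanded when the call began, along the tool's axes at that moment; what a row does not reach only later rows make up. A row lasts 1/8 s, in which the tool goes at most 62.5 mm and 10.7 degrees, less where a joint would pass 70% of its speed; a pose out of reach is approached as far as the arm can. A call with a gripper value outside its range is refused whole. The fingers move at their own pace and stop on an object; the grip force is fixed at half the most. Time passes only in rows, so rows that repeat a pose let the fingers close. It gives the time, the measured TCP pose, the force, the opening and the grip force at its end, in the units of the state.
- readout.get_obs(): the state, without advancing time (a new reading comes with each control period).
- camera(name): name is "side" or "top" or "wrist"; returns a dict with "pixels" (420x560x3 uint8, red, green, blue), "K" (3x3 intrinsics, pixels), "dist" ([k1, k2, p1, p2, k3] as OpenCV has them; the pictures are not rectified), "rvec" (rotation vector, rad) and "tvec" (3), from world to camera coordinates, as OpenCV has them. Camera axes: x right, y down, z forward; pixel columns grow to the right and rows downward; lengths in m; the calibration is good to about 2 mm. A picture is of the moment at which its call begins. There is no depth.
- bot.job_done(): hands the job in; it is judged then, once.
The state is a dict: "clock": time; "joint_pos": joint angles; "joint_vel": joint speeds; "tau": joint torques, N m; "eef_pos": TCP position; "tool_rot": TCP orientation; "ft_force": force on the tool from outside, world axes, zero at the start; "ft_torque": the same for the moment, N m; "grip_width": finger opening in m; "grasp_force": force on a finger pad.
Only numpy, scipy, OpenCV 4.12 (cv2) and the standard library are available. Lean on these libraries where they do the work, as an engineer would, in place of code of your own. Each camera call takes 0.05 s, during which the arm holds its last target. There are 200 camera calls.

## Working session

There is one attempt and no reset: what is moved stays moved. The work goes in short steps, Python scripts to look and compute and a tool call to move; the robot and the scene stay as the last step left them, time stands still between calls to the robot, and variables do not carry over. Pictures are saved under pics/ and viewed, at most 10 in all, crops included, and the job is handed in when it is done.

Besides the shell and the picture viewer there is one more tool, called after "Call:" as name([rows], argument=value, ...), one row to a line, values as JSON. jog_arm: Moves the arm, as the interface text tells. Its arguments: {"type":"object","properties":{"motion":{"type":"array"}},"required":["motion"]}

```bash
mkdir -p pics
cat > h.py <<'E'
import numpy as np, cv2
from scipy.spatial.transform import Rotation as R
from workcell import readout, camera, bot
def snap(n,f):
    c=camera(n); cv2.imwrite('pics/'+f+'.png',c['pixels'][:,:,::-1]); np.savez('pics/'+f+'.npz',**c); return c
def load(f): return dict(np.load('pics/'+f+'.npz'))
def px2w(c,uv,z):
    "pixels -> world points on plane z"
    uv=np.atleast_2d(np.array(uv,float)); n=cv2.undistortPoints(uv[:,None],c['K'],c['dist'])[:,0]
    M=cv2.Rodrigues(c['rvec'])[0]; o=-M.T@c['tvec'].ravel(); d=np.c_[n,np.ones(len(n))]@M
    return o+d*((z-o[2])/d[:,2])[:,None]
def w2px(c,p): return cv2.projectPoints(np.atleast_2d(np.array(p,float)),c['rvec'],c['tvec'],c['K'],c['dist'])[0][:,0]
E
python3 - <<'E'
from h import *
for n in('top','side'): snap(n,n+'0')
a=[cv2.imread(f'pics/{n}0.png') for n in('top','side')]
o=readout.get_obs(); print({k:np.round(o[k],3) for k in o}, bot.tcp_to_grasp)
E
```

```text
{'clock': np.float64(0.1), 'joint_pos': array([-1.107,  0.241,  0.004,  1.335,  0.   ,  1.571]), 'joint_vel': array([-0.   , -0.002,  0.003, -0.001, -0.001, -0.   ]), 'tau': array([ 0.0000e+00, -3.7314e+01,  2.5301e+01,  1.1000e-02,  0.0000e+00,
       -0.0000e+00]), 'eef_pos': array([ 0.223, -0.447,  0.23 ]), 'tool_rot': array([ 0.973,  0.23 , -0.   , -0.001]), 'ft_force': array([ 0.206, -0.297,  0.272]), 'ft_torque': array([-0.005, -0.007,  0.018]), 'grasp_force': np.float64(0.0), 'grip_width': np.float64(0.085)} 0.0187
```

View pics/top0.png

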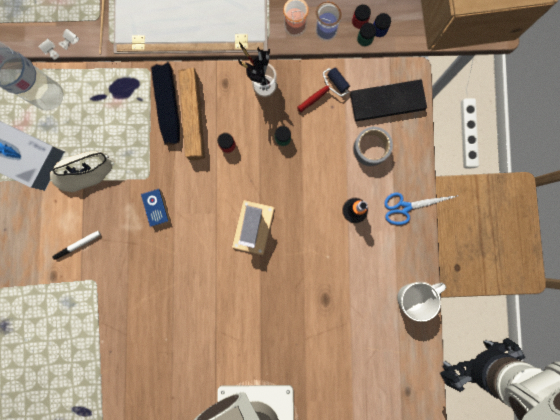

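View pics/side0.png

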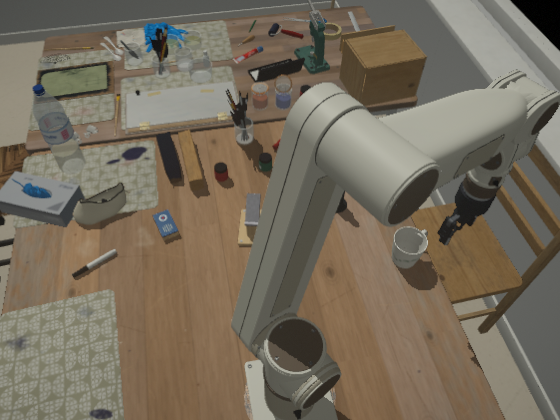

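The top view shows the block at about (154,208), the rest at (253,228), the stand with the pencil at (355,210) and the mug at (420,302). Next I enlarge the three that matter.

Run:
```python
from h import *
a=cv2.imread('pics/top0.png')
f=lambda u,v,w,h,s:cv2.resize(a[v:v+h,u:u+w],None,fx=s,fy=s,interpolation=cv2.INTER_CUBIC)
out=np.hstack([f(130,180,50,60,5),f(225,195,60,60,5)[:, :],f(335,190,48,60,5)])
print(out.shape); cv2.imwrite('pics/crop1.png',out)
c=load('top0'); print(px2w(c,[[154,200],[253,228],[355,210],[420,302],[255,400]],0).round(3))
```

```text
(300, 790, 3)
[[ 0.579  0.268  0.   ]
 [ 0.501  0.003  0.   ]
 [ 0.546 -0.269  0.   ]
 [ 0.304 -0.431  0.   ]
 [ 0.06  -0.     0.   ]]
```

View pics/crop1.png

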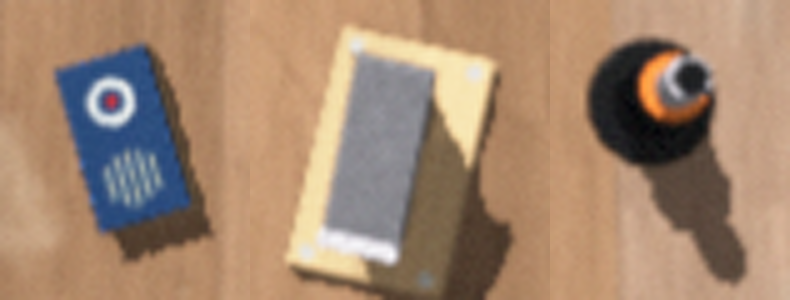

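The crop gives the block's four corners, the rest's face corners, and the foot, collar and cap centres of the pencil and stand. I turn these into poses.

Run:
```python
from h import *
c=load('top0')
def un(p,x0,u0,v0): p=np.array(p,float); return np.c_[(p[:,0]-x0)/5+u0-.4,p[:,1]/5+v0-.4]
b=px2w(c,un([[56,72],[150,46],[190,206],[105,232],[111,102]],0,130,180),.022)
print('block',b.round(4)); ctr=b[:4].mean(0); x=(b[0]+b[1]-b[2]-b[3])/2; print(ctr,np.linalg.norm(x),np.degrees(np.arctan2(x[1],x[0])),np.linalg.norm(b[0]-b[1]), np.linalg.norm(b[4]-ctr))
f=un([[360,52],[435,68],[398,262],[319,245]],250,225,195)
up=px2w(c,f[:2],.1154); lo=px2w(c,f[2:],.083)
print('rest',up.round(4),lo.round(4)); x=up.mean(0)-lo.mean(0); print(np.degrees(np.arctan2(x[1],x[0])),np.linalg.norm(up[0]-up[1]))
h=np.arctan2(x[1],x[0]); print('origin from top',up.mean(0)-np.array([np.cos(h),np.sin(h),0])*.0423)
for z,p in((.008,[652,102]),(.081,[673,87]),(.129,[691,77])): print('stand',px2w(c,un([p],550,335,190),z).round(4))
o=readout.get_obs(); print(R.from_quat(o['tool_rot']).as_matrix().round(3))
```

```text
block [[0.5929 0.2967 0.022 ]
 [0.6062 0.2473 0.022 ]
 [0.5212 0.2253 0.022 ]
 [0.5081 0.2696 0.022 ]
 [0.5767 0.2675 0.022 ]]
[0.55711211 0.25973702 0.022     ] 0.08836635147610249 16.14271123713342 0.05110920453290942 0.021032835069723116
rest [[ 0.5503  0.0096  0.1154]
 [ 0.5421 -0.0266  0.1154]] [[ 0.4493 -0.0059  0.083 ]
 [ 0.4581  0.0331  0.083 ]]
-13.430714289896066 0.03715676036535721
origin from top [0.50507748 0.00135388 0.1154    ]
stand [[ 0.5451 -0.2681  0.008 ]]
stand [[ 0.5456 -0.2673  0.081 ]]
stand [[ 0.5455 -0.268   0.129 ]]
[[ 0.894  0.447 -0.001]
 [ 0.447 -0.894  0.002]
 [ 0.    -0.002 -1.   ]]
```

Everything agrees in size and height: the block is at (0.557, 0.260) with yaw 16.1°, the rest at (0.505, 0.0015) with yaw -13.4°, and the stand at (0.5453, -0.268). I move over the block.

Call:
jog_arm([
  {"x": 307,"y": -241,"spin": 10.5},
  {"x": 307,"y": -241,"spin": 10.5},
  {"x": 307,"y": -241,"spin": 10.5},
  {"x": 307,"y": -241,"spin": 10.5},
  {"x": 614,"y": -483,"spin": 10.5},
  {"x": 614,"y": -483,"spin": 10.5},
  {"x": 614,"y": -483,"spin": 10.5},
  {"x": 614,"y": -483,"spin": 10.5},
])

```text
validation failed for argument at $.mo...
```

```bash
cat >> h.py <<'E'
def plan(p,head):
    "shift (mm) in tool axes and spin (deg) from measured pose to TCP p, tool-x heading (deg)"
    o=readout.get_obs(); M=R.from_quat(o['tool_rot']).as_matrix()
    d=M.T@(np.array(p)-o['eef_pos'])*1000; h=np.degrees(np.arctan2(M[1,0],M[0,0]))
    print('t',round(float(o['clock']),2),'at',o['eef_pos'].round(4),'head',h.round(2),'zaxis',M[:,2].round(3),'F',o['ft_force'].round(1),'w',round(float(o['grip_width']),4),'-> xyz',d.round(1),'spin',round((h-head+180)%360-180,1))
E
python3 -c "
from h import *
plan([.557,.26,.1],16.1)"
```

```text
t 0.1 at [ 0.2234 -0.4467  0.2305] head 26.57 zaxis [-0.001  0.002 -1.   ] F [ 0.2 -0.3  0.3] w 0.0853 -> xyz [ 614.4 -482.6  131.4] spin 10.5
```

Call:
jog_arm([
  {"x": 307,"y": -241,"z": 0,"spin": 10.5,"fingers": -1},
  {"x": 307,"y": -241,"z": 0,"spin": 10.5,"fingers": -1},
  {"x": 307,"y": -241,"z": 0,"spin": 10.5,"fingers": -1},
  {"x": 307,"y": -241,"z": 0,"spin": 10.5,"fingers": -1},
  {"x": 614,"y": -483,"z": 0,"spin": 10.5,"fingers": -1},
  {"x": 614,"y": -483,"z": 0,"spin": 10.5,"fingers": -1},
  {"x": 614,"y": -483,"z": 0,"spin": 10.5,"fingers": -1},
  {"x": 614,"y": -483,"z": 0,"spin": 10.5,"fingers": -1},
])

```text
clock: 1.1
eef_pos: [0.4361, 0.0042, 0.2312]
tool_rot: [0.99, 0.14, 0.0, 0.0]
ft_force: [1.2, -0.4, -0.4]
grip_width: 0.0851
grasp_force: 0.0
```

```bash
python3 -c "
from h import *
plan([.557,.26,.1],16.1)"
```

```text
t 1.1 at [0.4361 0.0042 0.2312] head 16.08 zaxis [ 0. -0. -1.] F [ 1.2 -0.4 -0.4] w 0.0851 -> xyz [ 187.  -212.3  131.1] spin -0.0
```

Call:
jog_arm([
  {"x": 187,"y": -212,"z": 110,"spin": 0,"fingers": -1},
  {"x": 187,"y": -212,"z": 110,"spin": 0,"fingers": -1},
  {"x": 187,"y": -212,"z": 110,"spin": 0,"fingers": -1},
  {"x": 187,"y": -212,"z": 110,"spin": 0,"fingers": -1},
  {"x": 187,"y": -212,"z": 110,"spin": 0,"fingers": -1},
  {"x": 187,"y": -212,"z": 110,"spin": 0,"fingers": -1},
  {"x": 187,"y": -212,"z": 110,"spin": 0,"fingers": -1},
])

```text
clock: 1.98
eef_pos: [0.57, 0.2191, 0.1206]
tool_rot: [0.984, 0.175, -0.004, -0.016]
ft_force: [0.0, -0.0, 0.4]
grip_width: 0.0857
grasp_force: 0.0
```

```bash
python3 -c "
from h import *
plan([.557,.26,.002],16.1); snap('wrist','w1')"
```

```text
t 1.98 at [0.57   0.2191 0.1206] head 20.14 zaxis [-0.014  0.03  -0.999] F [ 0.  -0.   0.4] w 0.0857 -> xyz [  2.2 -39.  120. ] spin 4.0
```

View pics/w1.png

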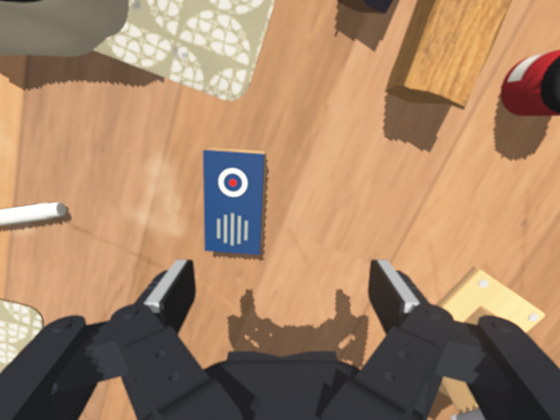

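The wrist view shows the block ahead with its ring at (233,182), and no obstacles near it. The tool lags its target and is slightly tilted, so I read it again.

```bash
python3 -c "
from h import *
plan([.557,.26,.06],16.1); print(readout.get_obs()['joint_vel'].round(3),readout.get_obs()['joint_pos'].round(3))
c=load('w1'); b=px2w(c,[[204,151],[266,152],[263,256],[205,252],[233,182]],.022);print(b.round(4),b[:4].mean(0)); x=b[0]+b[1]-b[2]-b[3];print(np.degrees(np.arctan2(x[1],x[0])))"
```

```text
t 2.02 at [0.5701 0.2186 0.1214] head 20.11 zaxis [-0.013  0.03  -0.999] F [-0.   0.1 -0.1] w 0.0855 -> xyz [  2.  -41.3  62.8] spin 4.0
[-0.01  -0.023 -0.004 -0.001 -0.001 -0.001] [0.35  0.523 0.132 1.182 0.033 3.141]
[[0.591  0.2979 0.022 ]
 [0.6079 0.2504 0.022 ]
 [0.5195 0.2223 0.022 ]
 [0.5043 0.2726 0.022 ]
 [0.5748 0.2681 0.022 ]] [0.55566162 0.2608258  0.022     ]
16.96469497269873
```

The last joint reached its range limit here, so I take the half-turned grasp (heading 197°).

Call:
jog_arm([
  {"x": 0,"y": 0,"z": 0,"spin": -85,"fingers": -1},
  {"x": 0,"y": 0,"z": 0,"spin": -85,"fingers": -1},
  {"x": 0,"y": 0,"z": 0,"spin": -85,"fingers": -1},
  {"x": 0,"y": 0,"z": 0,"spin": -85,"fingers": -1},
  {"x": 0,"y": 0,"z": 0,"spin": -85,"fingers": -1},
  {"x": 0,"y": 0,"z": 0,"spin": -85,"fingers": -1},
  {"x": 0,"y": 0,"z": 0,"spin": -85,"fingers": -1},
  {"x": 0,"y": 0,"z": 0,"spin": -85,"fingers": -1},
])

```text
clock: 3.02
eef_pos: [0.5705, 0.218, 0.123]
tool_rot: [0.606, 0.795, 0.009, -0.014]
ft_force: [-0.6, -0.4, 0.6]
grip_width: 0.0854
grasp_force: 0.0
```

```bash
python3 -c "
from h import *
plan([.556,.2605,.06],196.7)"
```

```text
t 3.02 at [0.5705 0.218  0.123 ] head 105.37 zaxis [-0.011  0.031 -0.999] F [-0.6 -0.4  0.6] w 0.0854 -> xyz [42.7 -2.6 64.4] spin -91.3
```

Call:
jog_arm([
  {"x": 43,"y": -3,"z": 30,"spin": -91.3,"fingers": -1},
  {"x": 43,"y": -3,"z": 30,"spin": -91.3,"fingers": -1},
  {"x": 43,"y": -3,"z": 30,"spin": -91.3,"fingers": -1},
  {"x": 43,"y": -3,"z": 30,"spin": -91.3,"fingers": -1},
  {"x": 43,"y": -3,"z": 30,"spin": -91.3,"fingers": -1},
  {"x": 43,"y": -3,"z": 30,"spin": -91.3,"fingers": -1},
  {"x": 43,"y": -3,"z": 30,"spin": -91.3,"fingers": -1},
  {"x": 43,"y": -3,"z": 30,"spin": -91.3,"fingers": -1},
])

```text
clock: 4.03
eef_pos: [0.5562, 0.2596, 0.0945]
tool_rot: [-0.099, 0.995, 0.016, -0.004]
ft_force: [-0.1, -0.8, 0.9]
grip_width: 0.0853
grasp_force: 0.0
```

```bash
python3 -c "
from h import *
plan([.556,.2605,.003],196.7);print(readout.get_obs()['joint_pos'].round(3))"
```

```text
t 4.03 at [0.5562 0.2596 0.0945] head -168.66 zaxis [-0.011  0.031 -0.999] F [-0.1 -0.8  0.9] w 0.0853 -> xyz [-0.4 -2.1 91.4] spin -5.4
[0.421 0.547 0.098 1.119 0.033 0.223]
```

Call:
jog_arm([
  {"x": 0,"y": -1.5,"z": 45,"spin": -5.4,"fingers": -1},
  {"x": -0.4,"y": -2,"z": 75,"spin": -5.4,"fingers": -1},
  {"x": -0.4,"y": -2,"z": 91,"spin": -5.4,"fingers": -1},
  {"x": -0.4,"y": -2,"z": 91,"spin": -5.4,"fingers": -1},
  {"x": -0.4,"y": -2,"z": 91,"spin": -5.4,"fingers": 1},
  {"x": -0.4,"y": -2,"z": 91,"spin": -5.4,"fingers": 1},
  {"x": -0.4,"y": -2,"z": 91,"spin": -5.4,"fingers": 1},
  {"x": -0.4,"y": -2,"z": 91,"spin": -5.4,"fingers": 1},
])

```text
clock: 5.03
eef_pos: [0.5574, 0.2624, 0.0039]
tool_rot: [-0.143, 0.99, 0.016, -0.002]
ft_force: [0.3, -0.6, 5.8]
grip_width: 0.0484
grasp_force: 63.1
```

```bash
python3 -c "
from h import *
plan([.505,.0015,.2],166.6)"
```

```text
t 5.03 at [0.5574 0.2624 0.0039] head -163.52 zaxis [-0.009  0.032 -0.999] F [ 0.3 -0.6  5.8] w 0.0484 -> xyz [ 124.2 -228.7 -203.9] spin 29.9
```

Call:
jog_arm([
  {"x": 0,"y": 0,"z": -60,"spin": 0,"fingers": 1},
  {"x": 0,"y": 0,"z": -120,"spin": 0,"fingers": 1},
  {"x": 31,"y": -57,"z": -165,"spin": 10,"fingers": 1},
  {"x": 55,"y": -105,"z": -170,"spin": 20,"fingers": 1},
  {"x": 85,"y": -155,"z": -170,"spin": 30,"fingers": 1},
  {"x": 110,"y": -203,"z": -170,"spin": 30,"fingers": 1},
  {"x": 124,"y": -229,"z": -170,"spin": 30,"fingers": 1},
  {"x": 124,"y": -229,"z": -170,"spin": 30,"fingers": 1},
])

```text
clock: 6.02
eef_pos: [0.5034, -0.0001, 0.1649]
tool_rot: [0.12, 0.993, 0.014, -0.008]
ft_force: [-0.5, -0.1, -0.5]
grip_width: 0.0485
grasp_force: 62.6
```

Run:
```python
from h import *
plan([.505,.0015,.15],166.6); c=snap('top','t2'); w=snap('wrist','w2'); 
a=cv2.imread('pics/t2.png')[180:260,205:305]; b=cv2.imread('pics/w2.png')
cv2.imwrite('pics/c2.png',np.hstack([cv2.resize(a,(400,320),interpolation=2),cv2.resize(b,(400,320))]))
```

```text
t 6.03 at [ 5.034e-01 -1.000e-04  1.649e-01] head 166.26 zaxis [-0.012  0.03  -0.999] F [-0.5 -0.1 -0.5] w 0.0485 -> xyz [-1.4  1.5 14.9] spin -0.3
```

View pics/c2.png

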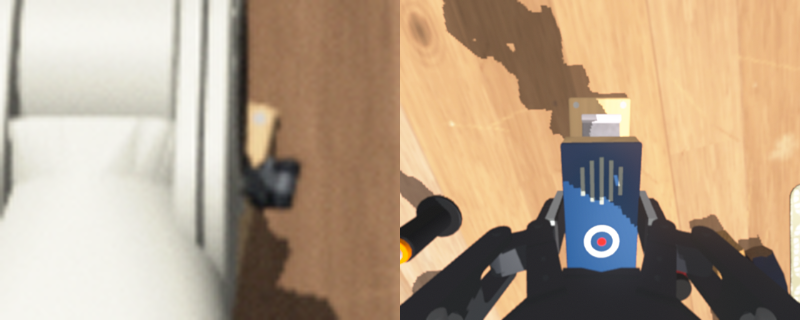

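The wrist view shows the block held straight in the fingers, with the rest's stop just visible beyond its near end. I check the stop's expected place in this image against what is seen.

Run:
```python
from h import *
c=load('w2')
h=np.radians(-13.4);Rr=R.from_euler('zy',[h,-np.radians(20)]).as_matrix()
P=lambda x,y,z:np.array([.505,.0015,.1])+Rr@[x,y,z]
p=w2px(c,[P(-.045,y,z) for y in(-.02,.02) for z in(0,.01)]+[P(-.049,y,.01) for y in (-.02,.02)])
print((p/[1.4,1.3125]+[400,0]).round(1))
g=cv2.imread('pics/w2.png')[115:190,210:340]; cv2.imwrite('pics/c3.png',cv2.resize(g,None,fx=6,fy=6,interpolation=2))
print(((p-[210,115])*6).round(0))
```

```text
[[581.  126.9]
 [579.5 124.8]
 [618.7 126.5]
 [619.  124.4]
 [579.6 120.7]
 [619.  120.2]]
[[260. 309.]
 [248. 293.]
 [577. 306.]
 [580. 289.]
 [248. 260.]
 [580. 256.]]
```

View pics/c3.png

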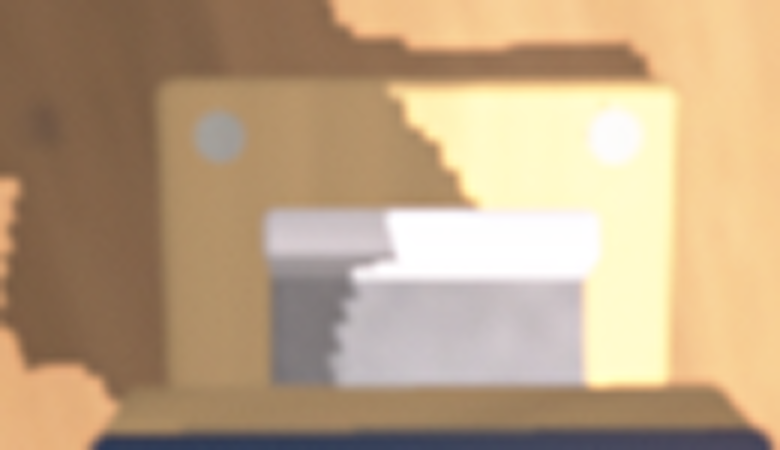

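Run:
```python
from h import *
c=load('w2')
e=px2w(c,[[210+130/6,115+388/6],[210+712/6,115+388/6]],.161); print(e.round(4),np.linalg.norm(e[0]-e[1]))
x=np.array([np.cos(np.radians(-13.4)),np.sin(np.radians(-13.4)),0]); print('centre of block',e.mean(0)+.045*x)
plan([.504,.0028,.125],166.6)
plan([.504,.0028,.105],166.6)
```

```text
[[ 0.4539 -0.0122  0.161 ]
 [ 0.4657  0.0354  0.161 ]] 0.04910692348116576
centre of block [0.50356311 0.00118201 0.161     ]
t 6.12 at [0.5042 0.002  0.1648] head 166.45 zaxis [-0.012  0.031 -0.999] F [-0.3  0.5 -1.1] w 0.0485 -> xyz [-0.4 -0.3 39.8] spin -0.1
t 6.12 at [0.5042 0.002  0.1648] head 166.45 zaxis [-0.012  0.031 -0.999] F [-0.3  0.5 -1.1] w 0.0485 -> xyz [-0.8 -0.9 59.8] spin -0.1
```

Call:
jog_arm([
  {"x": -1.5,"y": 1,"z": 25,"spin": 0,"fingers": 1},
  {"x": -1.7,"y": 0.5,"z": 40,"spin": 0,"fingers": 1},
  {"x": -1.7,"y": 0.3,"z": 46,"spin": 0,"fingers": 1},
  {"x": -1.7,"y": 0.3,"z": 49,"spin": 0,"fingers": 1},
  {"x": -1.7,"y": 0.3,"z": 51,"spin": 0,"fingers": 1},
  {"x": -1.7,"y": 0.3,"z": 51,"spin": 0,"fingers": 1},
])

```text
clock: 6.88
eef_pos: [0.5037, 0.0046, 0.1161]
tool_rot: [0.117, 0.993, 0.015, -0.009]
ft_force: [-11.0, 2.9, 16.3]
grip_width: 0.0488
grasp_force: 65.7
```

Call:
jog_arm([
  {"x": -1,"y": 0,"z": 2,"spin": 0,"fingers": 1},
  {"x": -1,"y": 0,"z": 4,"spin": 0,"fingers": 1},
  {"x": -1,"y": 0,"z": 6,"spin": 0,"fingers": 1},
  {"x": -1,"y": 0,"z": 8,"spin": 0,"fingers": 1},
  {"x": -1,"y": 0,"z": 8,"spin": 0,"fingers": 1},
])

```text
clock: 7.5
eef_pos: [0.5031, 0.0051, 0.1078]
tool_rot: [0.117, 0.993, 0.015, -0.01]
ft_force: [-14.2, 3.2, 18.2]
grip_width: 0.0487
grasp_force: 70.0
```

Run:
```python
from h import *
plan([.504,.0028,.105],166.6)
snap('wrist','w3'); cv2.imwrite('pics/c4.png',cv2.imread('pics/w3.png')[:, :])
```

```text
t 7.5 at [0.5031 0.0051 0.1078] head 166.58 zaxis [-0.016  0.033 -0.999] F [-14.2   3.2  18.2] w 0.0487 -> xyz [-1.5 -2.1  2.8] spin -0.0
```

View pics/c4.png

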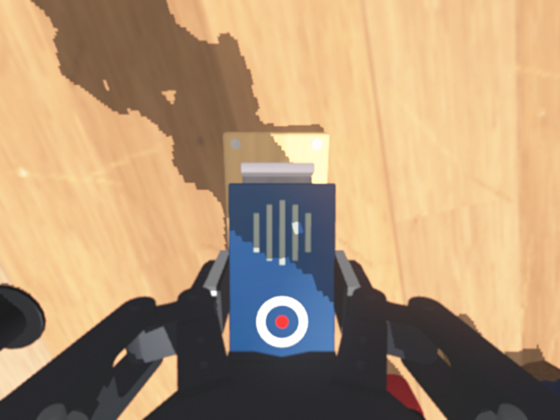

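The block is tilting as intended: its near edge is at row 184, columns 229–335, and the stop is just beyond it at row 168, columns 241–313. I check the lateral offset, which appears to be a few mm.

Run:
```python
from h import *
c=load('w3'); y=np.array([.232,.973,0]);x=np.array([.973,-.232,0])
s=px2w(c,[[241,168],[313,168]],.0935); b=px2w(c,[[229,184],[335,184]],.112); 
print(s@y,s@x,(s@y).mean(),b@y,b@x,(b@y).mean(),np.linalg.norm(s[0]-s[1]),np.linalg.norm(b[0]-b[1]))
r=px2w(c,[[282,322]],.127);print(r@y,r@x)
for z in(.105,.112,.12): b=px2w(c,[[229,184],[335,184]],z); print(z,np.linalg.norm(b[0]-b[1]),b@x)
```

```text
[0.10059989 0.13924508] [0.43844359 0.43859566] 0.11992248469411732 [0.09659136 0.14765249] [0.44349374 0.44377571] 0.12212192481664683 0.03863481108460762 0.05104780160671921
[0.12157483] [0.50969095]
0.105 0.053591734195542244 [0.44485822 0.44515424]
0.112 0.05104780160671921 [0.44349374 0.44377571]
0.12 0.04814045007663578 [0.44193433 0.44220025]
```

Call:
jog_arm([
  {"x": 0,"y": -1,"z": 2,"spin": 0,"fingers": 1},
  {"x": 0,"y": -2.2,"z": 4,"spin": 0,"fingers": 1},
  {"x": 0,"y": -2.2,"z": 5,"spin": 0,"fingers": 1},
  {"x": 2,"y": -2.2,"z": 6,"spin": 0,"fingers": 1},
  {"x": 4,"y": -2.2,"z": 6.5,"spin": 0,"fingers": 1},
  {"x": 6,"y": -2.2,"z": 7.5,"spin": 0,"fingers": 1},
])

```text
clock: 8.3
eef_pos: [0.5027, 0.0052, 0.1028]
tool_rot: [0.116, 0.993, 0.017, -0.004]
ft_force: [-3.5, 4.7, 21.5]
grip_width: 0.0484
grasp_force: 72.8
```

Run:
```python
from h import *
plan([.504,.0028,.105],166.6)
snap('wrist','w4'); snap('side','s4'); b=cv2.imread('pics/s4.png')[170:270,200:300]
cv2.imwrite('pics/c5.png',np.hstack([cv2.resize(cv2.imread('pics/w4.png')[120:360,180:380],(400,480),interpolation=2),cv2.resize(b,(400,480),interpolation=2)]))
```

```text
t 8.3 at [0.5027 0.0052 0.1028] head 166.65 zaxis [-0.004  0.034 -0.999] F [-3.5  4.7 21.5] w 0.0484 -> xyz [-1.8 -1.9 -2.3] spin 0.0
```

View pics/c5.png

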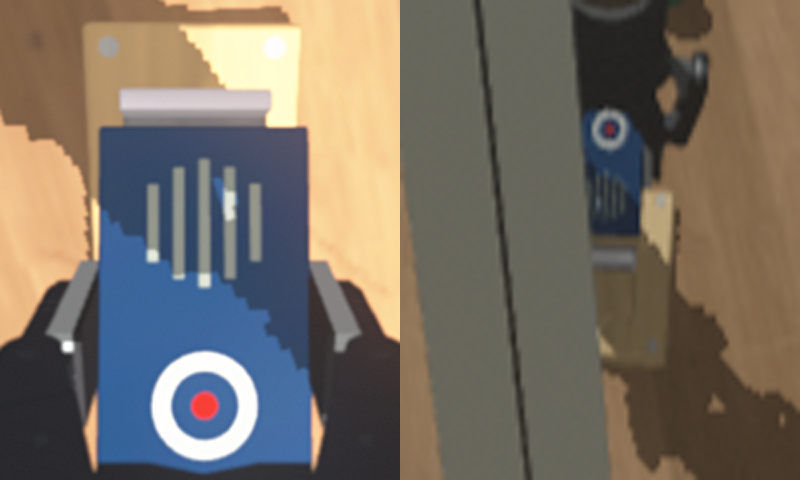

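The block is nearly flat but still about 2 mm off laterally and a few mm short of the stop, held by friction. I ease the pressure and slide it.

Call:
jog_arm([
  {"x": 0,"y": 0,"z": -3,"spin": 0,"fingers": 1},
  {"x": 2,"y": -1,"z": -3,"spin": 0,"fingers": 1},
  {"x": 3,"y": -2,"z": -2,"spin": 0,"fingers": 1},
  {"x": 5,"y": -2,"z": -1,"spin": 0,"fingers": 1},
  {"x": 7,"y": -2,"z": 0,"spin": 0,"fingers": 1},
  {"x": 7,"y": -2,"z": 0,"spin": 0,"fingers": 1},
])

```text
clock: 9.15
eef_pos: [0.4967, 0.0022, 0.1011]
tool_rot: [0.118, 0.993, 0.015, -0.003]
ft_force: [2.0, -0.8, 11.4]
grip_width: 0.0484
grasp_force: 71.8
```

Run:
```python
from h import *
plan([.504,.0028,.105],166.6)
snap('wrist','w5'); c=load('w5'); a=c['pixels'].astype(int)
for r in (180,200): # blue extents
    m=(a[r,:,2]>a[r,:,0]+40); i=np.where(m[180:380])[0]+180; print(r,i.min(),i.max())
m=(a[...,0]>200)&(a[...,1]<110)&(a[...,2]<110); m[:200]=0; v,u=np.where(m[:,230:330]); print('red',u.mean()+230,v.mean())
cv2.imwrite('pics/c6.png',cv2.resize(cv2.imread('pics/w5.png')[150:210,215:345],(780,360),interpolation=2))
```

```text
t 9.15 at [0.4967 0.0022 0.1011] head 166.49 zaxis [-0.002  0.03  -1.   ] F [ 2.  -0.8 11.4] w 0.0484 -> xyz [-6.9  2.4 -3.9] spin -0.1Traceback (most recent call last):
  File "<stdin>", line 5, in <module>
    return umr_minimum(a, axis, None, out, keepdims, initial, where)
ValueError: zero-size array to reduction operation minimum which has no identity
```

I keep the last two views for later and check this by numbers.

Run:
```python
from h import *
c=load('w5'); a=c['pixels'].astype(int)
for u in (250,262,300): print(u,[tuple(map(int,a[r,u])) for r in range(150,196,2)])
for r in (166,170,192): print(r,[tuple(map(int,a[r,u])) for u in range(222,246,2)],'|',[tuple(map(int,a[r,u])) for u in range(306,344,2)])
m=(a[...,0]>150)&(a[...,1]<100)&(a[...,2]<110); m[:250]=0;m[380:]=0; v,u=np.where(m[:,250:310]); print('red',u.mean()+250,v.mean(),len(u))
```

```text
250 [(183, 150, 107), (183, 150, 108), (183, 150, 107), (183, 150, 107), (182, 149, 107), (182, 148, 107), (182, 148, 107), (182, 148, 107), (182, 148, 107), (182, 147, 107), (183, 148, 108), (181, 147, 104), (176, 157, 141), (206, 198, 202), (214, 204, 209), (220, 210, 215), (202, 194, 199), (68, 78, 101), (58, 76, 102), (57, 75, 102), (58, 75, 102), (57, 74, 102), (57, 75, 103)]
262 [(181, 147, 104), (181, 146, 105), (180, 145, 104), (181, 146, 104), (181, 146, 104), (181, 146, 105), (180, 146, 105), (180, 146, 105), (179, 146, 104), (179, 145, 104), (178, 145, 104), (176, 143, 102), (173, 154, 141), (205, 197, 200), (212, 202, 206), (218, 208, 213), (200, 193, 197), (70, 79, 101), (62, 76, 103), (61, 77, 103), (60, 76, 103), (59, 76, 103), (60, 76, 104)]
300 [(255, 251, 203), (255, 251, 204), (255, 251, 204), (255, 251, 203), (255, 251, 205), (255, 251, 205), (255, 251, 206), (255, 251, 206), (255, 251, 206), (255, 252, 207), (255, 253, 204), (255, 245, 181), (213, 178, 151), (206, 195, 198), (214, 202, 204), (217, 206, 208), (200, 190, 192), (83, 84, 102), (77, 81, 104), (77, 81,
[... 941 characters left out ...]
, (255, 253, 211), (255, 252, 211), (255, 253, 211), (255, 252, 209), (255, 252, 207), (254, 236, 172), (248, 208, 149), (250, 214, 155), (250, 216, 156), (249, 210, 153)]
192 [(136, 104, 78), (136, 104, 77), (133, 102, 75), (122, 95, 77), (58, 70, 95), (57, 75, 103), (57, 75, 103), (57, 74, 102), (57, 74, 102), (58, 75, 102), (56, 75, 102), (58, 76, 103)] | [(76, 81, 105), (77, 81, 105), (77, 81, 105), (78, 82, 105), (79, 81, 104), (79, 81, 104), (80, 82, 105), (81, 82, 104), (82, 83, 105), (83, 83, 104), (83, 83, 103), (84, 83, 104), (84, 83, 103), (82, 81, 102), (192, 145, 117), (248, 202, 146), (248, 206, 148), (249, 210, 150), (250, 214, 154)]
red 281.7107438016529 322.4710743801653 121
```

Now there is no gap at the stop, and the block (columns 229–333) is centred on the base plate (229–334). I release it and go up.

Call:
jog_arm([
  {"x": 0,"y": 0,"z": -1,"spin": 0,"fingers": 1},
  {"x": 0,"y": 0,"z": -1,"spin": 0,"fingers": -1},
  {"x": 0,"y": 0,"z": -1,"spin": 0,"fingers": -1},
  {"x": 0,"y": 0,"z": -1,"spin": 0,"fingers": -1},
  {"x": 0,"y": 0,"z": -1,"spin": 0,"fingers": -1},
  {"x": 0,"y": 0,"z": -30,"spin": 0,"fingers": -1},
  {"x": 0,"y": 0,"z": -80,"spin": 0,"fingers": -1},
  {"x": 0,"y": 0,"z": -120,"spin": 0,"fingers": -1},
])

```text
clock: 10.2
eef_pos: [0.4937, -0.0012, 0.2196]
tool_rot: [0.118, 0.993, 0.014, -0.008]
ft_force: [0.9, 0.2, 0.1]
grip_width: 0.0857
grasp_force: 0.0
```

Run:
```python
from h import *
plan([.5455,-.268,.2],166.6)
snap('wrist','w6'); snap('side','s6')
cv2.imwrite('pics/c6.png',np.hstack([cv2.resize(cv2.imread('pics/w6.png')[100:420,120:440],(400,400)),cv2.resize(cv2.imread('pics/s6.png')[170:270,200:300],(400,400),interpolation=2)]))
```

```text
t 10.2 at [ 0.4937 -0.0012  0.2196] head 166.49 zaxis [-0.012  0.031 -0.999] F [0.9 0.2 0.1] w 0.0857 -> xyz [-113.  -247.7   10.8] spin -0.1
```

View pics/c6.png

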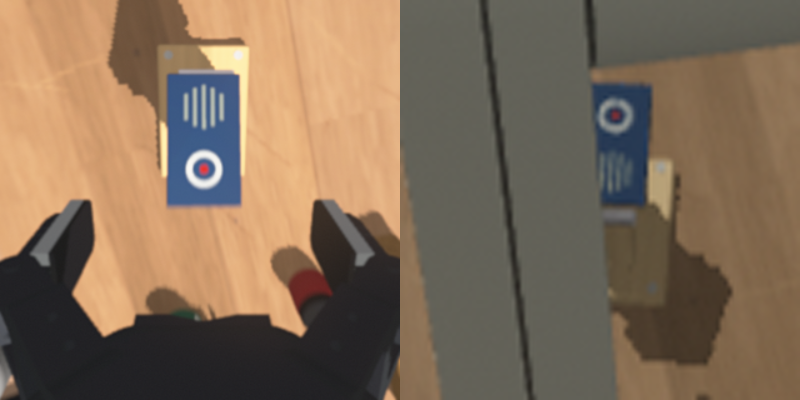

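The block lies straight on the rest against the stop, with the ring end up the slope: ring at about (204,169) in the crop and block corners at (167,73) to (241,206). I fit its pose from refined corners.

Run:
```python
from h import *
c=load('w6'); g=cv2.cvtColor(np.ascontiguousarray(c['pixels']),cv2.COLOR_RGB2GRAY)
q=np.array([[167,73],[241,74],[241,206],[167,206]],np.float32)*.8+[120,100]
q=q.astype(np.float32)[:,None].copy(); cv2.cornerSubPix(g,q,(4,4),(-1,-1),(3,30,.01)); print(q[:,0].round(1))
a=c['pixels'].astype(int); m=(a[...,0]>150)&(a[...,1]<100)&(a[...,2]<110); m[:, :250]=0;m[:,310:]=0; m[:200]=0;m[270:]=0; v,u=np.where(m); ring=[u.mean(),v.mean()];print(ring,len(u))
ob=np.array([[-.045,-.025,.022],[-.045,.025,.022],[.045,.025,.022],[.045,-.025,.022],[.02,0,.022]])
im=np.vstack([q[:,0],ring]).astype(float)
ok,r,t=cv2.solvePnP(ob,im,c['K'],c['dist'],flags=cv2.SOLVEPNP_SQPNP)
M=cv2.Rodrigues(c['rvec'])[0]; B=M.T@cv2.Rodrigues(r)[0]; p=M.T@(t.ravel()-c['tvec'].ravel())
print('pos',p.round(4),B.round(3),'tilt',np.degrees(np.arccos(B[2,2])),'head',np.degrees(np.arctan2(B[1,0],B[0,0])))
# fit with slope prior: project with tilt20
from scipy.optimize import least_squares
def f(s,k=20,z=.1):
    Rb=R.from_euler('zy',[s[2],-np.radians(k)]).as_matrix(); return (w2px(c,ob@Rb.T+[s[0],s[1],z])-im).ravel()
for k in (15,20,25):
    s=least_squares(f,[.5,0,-.23],args=(k,)); print(k,s.x.round(4),np.degrees(s.x[2]).round(2),'rms',np.sqrt(np.mean(s.fun**2)).round(2))
    if k==20:
        Rb=R.from_euler('zy',[s.x[2],-np.radians(20)]).as_matrix(); print('mark',Rb@[.02,0,.022]+[s.x[0],s.x[1],.1],'normal',Rb[:,2])
```

```text
[[253.3 158.8]
 [311.  159.7]
 [312.4 263.4]
 [252.8 263.9]]
[np.float64(282.825), np.float64(234.95)] 40
pos [5.014e-01 1.000e-04 9.960e-02] [[ 0.912  0.251 -0.326]
 [-0.225  0.968  0.115]
 [ 0.344 -0.032  0.938]] tilt 20.21150686372631 head -13.853391839727985
15 [ 0.5002  0.0024 -0.2312] -13.25 rms 0.6
20 [ 0.5016  0.0024 -0.2283] -13.08 rms 0.54
mark [ 0.5124023  -0.00209631  0.1273361 ] normal [-3.42020143e-01 -6.93889390e-18  9.39692621e-01]
25 [ 0.5031  0.0025 -0.2246] -12.87 rms 0.75
```

The fitted block tilt is 20.2°, so it is seated flat, and the mark is at about (0.513, -0.0005, 0.1275). Now I go over the pencil.

Call:
jog_arm([
  {"x": -22,"y": -50,"z": 0,"spin": 0,"fingers": -1},
  {"x": -45,"y": -99,"z": 0,"spin": 0,"fingers": -1},
  {"x": -67,"y": -148,"z": 0,"spin": 0,"fingers": -1},
  {"x": -90,"y": -198,"z": 0,"spin": 0,"fingers": -1},
  {"x": -113,"y": -248,"z": 0,"spin": 0,"fingers": -1},
  {"x": -113,"y": -248,"z": 0,"spin": 0,"fingers": -1},
  {"x": -113,"y": -248,"z": 0,"spin": 0,"fingers": -1},
])

```text
clock: 11.18
eef_pos: [0.5449, -0.2682, 0.2081]
tool_rot: [0.118, 0.993, 0.015, -0.009]
ft_force: [-0.1, -0.4, -0.3]
grip_width: 0.0854
grasp_force: 0.0
```

Run:
```python
from h import *
plan([.5455,-.268,.16],166.6)
plan([.5455,-.268,.090],166.6)
c=load('w6'); ob=np.array([[-.045,-.025,.022],[-.045,.025,.022],[.045,.025,.022],[.045,-.025,.022],[.02,0,.022]])
im=np.array([[253.3,158.8],[311,159.7],[312.4,263.4],[252.8,263.9],[282.8,234.95]])
from scipy.optimize import least_squares
Rb=lambda h:R.from_euler('ZY',[h,-np.radians(20)]).as_matrix()
s=least_squares(lambda s:(w2px(c,ob@Rb(s[2]).T+[s[0],s[1],.1])-im).ravel(),[.5,0,-.23]).x
print(s[:2].round(4),np.degrees(s[2]),'mark',Rb(s[2])@[.02,0,.022]+[s[0],s[1],.1],'n',Rb(s[2])[:,2].round(3))
w=snap('wrist','w7'); a=w['pixels'].astype(int)
m=(a[...,0]>200)&(a[...,1]>90)&(a[...,1]<190)&(a[...,2]<80); v,u=np.where(m); print('orange',u.min(),u.max(),v.min(),v.max(),len(u))
print('expected collar',w2px(w,[[.5455,-.268,.081],[.5455,-.251,.081],[.5455,-.285,.081],[.5285,-.268,.081],[.5625,-.268,.081]]).round(0))
```

```text
t 11.18 at [ 0.5449 -0.2682  0.2081] head 166.45 zaxis [-0.014  0.032 -0.999] F [-0.1 -0.4 -0.3] w 0.0854 -> xyz [-1.6 -1.  48.1] spin -0.1
t 11.18 at [ 0.5449 -0.2682  0.2081] head 166.45 zaxis [-0.014  0.032 -0.999] F [-0.1 -0.4 -0.3] w 0.0854 -> xyz [ -3.1  -3.  118. ] spin -0.1
[0.5014 0.0008] -13.87935295330327 mark [ 0.51231336 -0.00192666  0.12751364] n [-0.332  0.082  0.94 ]
orange 261 296 185 212 173
expected collar [[278. 204.]
 [295. 200.]
 [260. 208.]
 [274. 187.]
 [282. 221.]]
```

The collar lies where expected in the wrist image (columns 261–296 against 260–295). I descend and grip.

Call:
jog_arm([
  {"x": -1.5,"y": -1,"z": 48,"spin": 0,"fingers": -1},
  {"x": -2.5,"y": -2,"z": 85,"spin": 0,"fingers": -1},
  {"x": -3,"y": -3,"z": 118,"spin": 0,"fingers": -1},
  {"x": -3,"y": -3,"z": 118,"spin": 0,"fingers": -1},
  {"x": -3,"y": -3,"z": 118,"spin": 0,"fingers": 1},
  {"x": -3,"y": -3,"z": 118,"spin": 0,"fingers": 1},
  {"x": -3,"y": -3,"z": 118,"spin": 0,"fingers": 1},
  {"x": -3,"y": -3,"z": 118,"spin": 0,"fingers": 1},
])

```text
clock: 12.22
eef_pos: [0.547, -0.2687, 0.0925]
tool_rot: [0.118, 0.993, 0.014, -0.007]
ft_force: [0.1, -0.1, 3.6]
grip_width: 0.0203
grasp_force: 58.4
```

Run:
```python
from h import *
plan([.5455,-.268,.122],166.6)
```

```text
t 12.22 at [ 0.547  -0.2687  0.0925] head 166.49 zaxis [-0.01   0.03  -0.999] F [ 0.1 -0.1  3.6] w 0.0203 -> xyz [  2.1   1.1 -29.4] spin -0.1
```

Gripped. I lift it 32 mm so that 13 mm of the snout is still in the tube. Then I move about 28 mm towards the robot, so the pencil pivots about 20° in the pads against the rim.

Call:
jog_arm([
  {"x": 0,"y": 0,"z": -16,"spin": 0,"fingers": 1},
  {"x": 0,"y": 0,"z": -32,"spin": 0,"fingers": 1},
  {"x": 0,"y": 0,"z": -32,"spin": 0,"fingers": 1},
  {"x": 5,"y": 0,"z": -32,"spin": 0,"fingers": 1},
  {"x": 10,"y": 0,"z": -32,"spin": 0,"fingers": 1},
  {"x": 15,"y": 0,"z": -32,"spin": 0,"fingers": 1},
])

```text
clock: 12.98
eef_pos: [0.5358, -0.267, 0.1246]
tool_rot: [0.117, 0.993, 0.014, -0.003]
ft_force: [6.5, -0.7, 0.5]
grip_width: 0.0203
grasp_force: 58.7
```

Run:
```python
from h import *
plan([.5455,-.268,.122],166.6)
```

```text
t 12.97 at [ 0.5358 -0.267   0.1246] head 166.52 zaxis [-0.004  0.028 -1.   ] F [ 6.5 -0.7  0.5] w 0.0203 -> xyz [-9.7  1.2  2.5] spin -0.1
```

Call:
jog_arm([
  {"x": 4,"y": 0,"z": 0,"spin": 0,"fingers": 1},
  {"x": 8,"y": 0,"z": 0,"spin": 0,"fingers": 1},
  {"x": 12,"y": 0,"z": 0,"spin": 0,"fingers": 1},
  {"x": 16,"y": 0,"z": 0,"spin": 0,"fingers": 1},
  {"x": 17,"y": 0,"z": 0,"spin": 0,"fingers": 1},
  {"x": 17,"y": 0,"z": 0,"spin": 0,"fingers": 1},
])

```text
clock: 13.72
eef_pos: [0.5191, -0.2629, 0.1245]
tool_rot: [0.117, 0.993, 0.014, -0.004]
ft_force: [8.1, -1.8, -2.5]
grip_width: 0.0206
grasp_force: 58.8
```

Run:
```python
from h import *
plan([.5455,-.268,.122],166.6); p=readout.get_obs()['eef_pos']; print((p-[.547,-.2687,.0925])@[-.972,.233,0])
```

```text
t 13.72 at [ 0.5191 -0.2629  0.1245] head 166.52 zaxis [-0.004  0.029 -1.   ] F [ 8.1 -1.8 -2.5] w 0.0206 -> xyz [-26.9   1.1   2.2] spin -0.1
0.028517130468557587
```

The measured tool shift puts the tilt near 20.5°. I lift it out vertically and measure the tilt.

Call:
jog_arm([
  {"x": -2.5,"y": 0,"z": 0,"spin": 0,"fingers": 1},
  {"x": -3.5,"y": 0,"z": -10,"spin": 0,"fingers": 1},
  {"x": -3.5,"y": 0,"z": -30,"spin": 0,"fingers": 1},
  {"x": -3.5,"y": 0,"z": -60,"spin": 0,"fingers": 1},
  {"x": -3.5,"y": 0,"z": -90,"spin": 0,"fingers": 1},
  {"x": -3.5,"y": 0,"z": -105,"spin": 0,"fingers": 1},
  {"x": -3.5,"y": 0,"z": -105,"spin": 0,"fingers": 1},
])

```text
clock: 14.6
eef_pos: [0.5202, -0.2663, 0.2295]
tool_rot: [0.118, 0.993, 0.014, -0.008]
ft_force: [0.6, 0.5, -1.3]
grip_width: 0.0205
grasp_force: 59.0
```

Run:
```python
from h import *
plan([.5455,-.268,.23],166.6)
o=readout.get_obs(); M=R.from_quat(o['tool_rot']).as_matrix(); G=o['eef_pos']-M[:,2]*.0202
h=np.radians(-13.5); a=R.from_euler('ZY',[h,-np.radians(20)]).as_matrix()[:,2]
for n in('top','side','wrist'):
    c=snap(n,n+'8'); print(n,w2px(c,[G-.1027*a,G-.0377*a,G+.0163*a]).round(0).tolist())
```

```text
t 14.6 at [ 0.5202 -0.2663  0.2295] head 166.47 zaxis [-0.012  0.03  -0.999] F [ 0.6  0.5 -1.3] w 0.0205 -> xyz [-25.    4.3  -0.9] spin -0.1
top [[368.0, 200.0], [371.0, 207.0], [373.0, 213.0]]
side [[342.0, 169.0], [345.0, 160.0], [348.0, 152.0]]
wrist [[278.0, 264.0], [279.0, 276.0], [281.0, 297.0]]
```

Run:
```python
from h import *
for n,(u,v) in dict(top=(370,205),side=(345,162),wrist=(279,275)).items():
    hsv=cv2.cvtColor(load(n+'8')['pixels'],cv2.COLOR_RGB2HSV); m=cv2.inRange(hsv,(8,170,120),(20,255,255))
    k,l,s,ce=cv2.connectedComponentsWithStats(m); print(n,[(s[i].tolist(),ce[i].round(1).tolist()) for i in range(1,k) if s[i,4]>8 and abs(ce[i]-[u,v]).max()<90])
f=lambda n,u,v,w,h,W,H:cv2.resize(cv2.imread(f'pics/{n}8.png')[v:v+h,u:u+w],(W,H),interpolation=2)
cv2.imwrite('pics/c8.png',np.hstack([np.vstack([f('top',335,180,64,48,400,300),f('side',310,130,64,48,400,300)]),f('wrist',200,190,160,240,400,600)]))
```

```text
top []
side []
wrist [([262, 241, 40, 26, 454], [281.5, 249.6])]
```

Run:
```python
from h import *
c=load('wrist8'); o=readout.get_obs(); M=R.from_quat(o['tool_rot']).as_matrix()
hsv=cv2.cvtColor(c['pixels'],cv2.COLOR_RGB2HSV); m=cv2.inRange(hsv,(6,150,90),(22,255,255)); m[:230]=0;m[300:]=0;m[:,:240]=0;m[:,320:]=0
for v in range(238,276,3):
    u=np.where(m[v])[0]; print(v,(u.min(),u.max(),len(u)) if len(u) else None)
t=np.linspace(0,2*np.pi,73)
for th in (14,17,20,23,26):
    A=M@R.from_euler('y',-th,degrees=True).as_matrix()@np.diag([1,-1,-1])  # gauge axes: z up, leaning to tool +x
    G=o['eef_pos']-M[:,2]*.0202
    q=lambda z,r:w2px(c,G+(np.c_[r*np.cos(t),r*np.sin(t),np.full(73,z-.0377)])@A.T)
    for z in (0,.006): b=q(z,.017); print(th,z,'min',b.min(0).round(1),'max',b.max(0).round(1))
    print(A[:,2].round(3),'cap',q(.054,.0).mean(0).round(1))
```

```text
238 None
241 (np.int64(275), np.int64(288), 14)
244 (np.int64(269), np.int64(294), 26)
247 (np.int64(264), np.int64(300), 37)
250 (np.int64(262), np.int64(302), 41)
253 (np.int64(262), np.int64(301), 21)
256 (np.int64(262), np.int64(301), 15)
259 (np.int64(262), np.int64(301), 10)
262 (np.int64(262), np.int64(302), 6)
265 (np.int64(300), np.int64(301), 2)
268 None
271 None
274 None
14 0 min [252.8 236.6] max [309.7 292.8]
14 0.006 min [251.8 238.1] max [310.6 296.3]
[-0.22   0.025  0.975] cap [281.1 296.7]
17 0 min [252.8 239.7] max [309.6 296.5]
17 0.006 min [251.8 240.8] max [310.6 299.7]
[-0.269  0.038  0.962] cap [281.1 294.6]
20 0 min [252.8 242.8] max [309.6 300.3]
20 0.006 min [251.8 243.5] max [310.6 303. ]
[-0.318  0.05   0.947] cap [281.1 292.6]
23 0 min [252.8 246.1] max [309.7 304.1]
23 0.006 min [251.8 246.3] max [310.7 306.4]
[-0.366  0.062  0.929] cap [281.1 290.5]
26 0 min [252.7 249.4] max [309.7 307.8]
26 0.006 min [251.7 249.2] max [310.7 309.7]
[-0.412  0.074  0.908] cap [281.1 288.4]
```

View pics/c8.png

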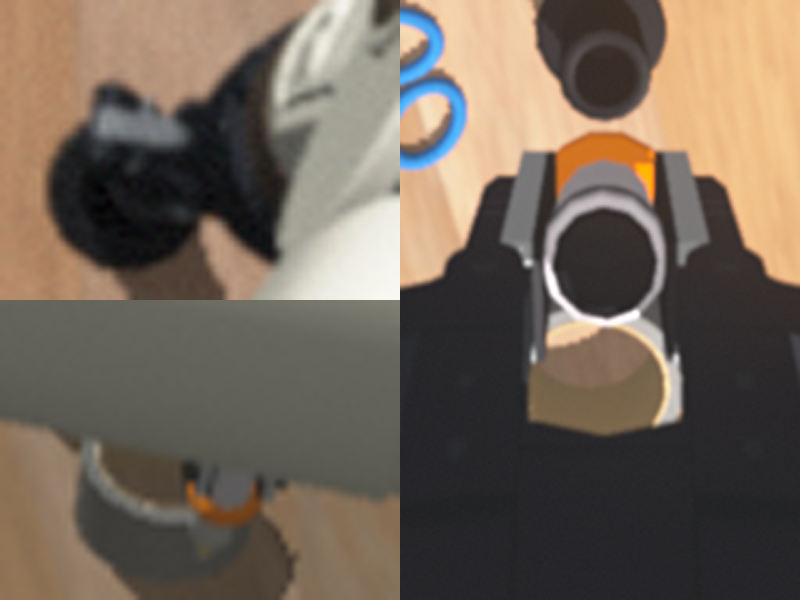

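The last view (wrist panel) shows the pencil tilted in the pads. The collar's top edge is at row 241 and the cap centre at (281.6, 293.4), which together give about 18° relative to the tool. That is 2–3° short, so I put it back into the tube by the same path and push 4 mm further.

Call:
jog_arm([
  {"x": 0,"y": 0,"z": 40,"spin": 0,"fingers": 1},
  {"x": 0,"y": 0,"z": 80,"spin": 0,"fingers": 1},
  {"x": 0,"y": 0,"z": 105,"spin": 0,"fingers": 1},
  {"x": 0,"y": 0,"z": 105,"spin": 0,"fingers": 1},
  {"x": 3.5,"y": 0,"z": 105,"spin": 0,"fingers": 1},
  {"x": 6,"y": 0,"z": 105,"spin": 0,"fingers": 1},
  {"x": 8,"y": 0,"z": 105,"spin": 0,"fingers": 1},
  {"x": 8,"y": 0,"z": 105,"spin": 0,"fingers": 1},
])

```text
clock: 15.75
eef_pos: [0.5149, -0.2619, 0.125]
tool_rot: [0.117, 0.993, 0.014, -0.004]
ft_force: [8.7, -1.8, -2.5]
grip_width: 0.0205
grasp_force: 59.2
```

Call:
jog_arm([
  {"x": -4,"y": 0,"z": 0,"spin": 0,"fingers": 1},
  {"x": -4,"y": 0,"z": -20,"spin": 0,"fingers": 1},
  {"x": -4,"y": 0,"z": -60,"spin": 0,"fingers": 1},
  {"x": -4,"y": 0,"z": -100,"spin": 5,"fingers": 1},
  {"x": -4,"y": 0,"z": -105,"spin": 5,"fingers": 1},
  {"x": -4,"y": 0,"z": -105,"spin": 5,"fingers": 1},
])

```text
clock: 16.5
eef_pos: [0.5155, -0.2649, 0.2279]
tool_rot: [0.161, 0.987, 0.014, -0.01]
ft_force: [-0.8, 0.4, -1.9]
grip_width: 0.0204
grasp_force: 59.4
```

```bash
cat > fit.py <<'E'
from h import *
from scipy.optimize import least_squares
def fit(f,show=True):
    "gauge axis/tip from wrist picture: collar top arc + black cap disc, tilt & x-offset in tool frame"
    c=snap('wrist',f); o=readout.get_obs(); M=R.from_quat(o['tool_rot']).as_matrix()
    hsv=cv2.cvtColor(c['pixels'],cv2.COLOR_RGB2HSV); m=cv2.inRange(hsv,(6,150,90),(22,255,255)); m[:225]=0;m[300:]=0;m[:,:255]=0;m[:,308:]=0
    us=range(268,297,4); arc=[np.where(m[:,u])[0].min() for u in us]
    g=cv2.cvtColor(c['pixels'],cv2.COLOR_RGB2GRAY); 
    col=g[:,281].astype(int); print('arc',arc,'col',[(r,int(col[r])) for r in range(262,326,2)])
    return c,o,M,us,arc
E
python3 -c "
from fit import *
fit('w9')
plan([.5,0,.23],166)
"
```

```text
arc [np.int64(248), np.int64(246), np.int64(245), np.int64(245), np.int64(245), np.int64(245), np.int64(246), np.int64(248)] col [(262, 113), (264, 175), (266, 194), (268, 122), (270, 45), (272, 52), (274, 51), (276, 52), (278, 51), (280, 50), (282, 48), (284, 49), (286, 49), (288, 49), (290, 48), (292, 49), (294, 48), (296, 46), (298, 46), (300, 45), (302, 46), (304, 45), (306, 46), (308, 41), (310, 67), (312, 248), (314, 238), (316, 210), (318, 213), (320, 210), (322, 199), (324, 122)]
t 16.55 at [ 0.5152 -0.2647  0.227 ] head 161.51 zaxis [-0.016  0.032 -0.999] F [ 0.1  0.5 -2.2] w 0.0205 -> xyz [ 98.4 246.1   5.7] spin -4.5
```

```bash
cat >> fit.py <<'E'
MARK=np.array([.5125,-.001,.1275]); N=R.from_euler('ZY',[-13.7,-20],degrees=True).as_matrix()[:,2]
def gauge(th=22.5,dx=.0007):
    o=readout.get_obs(); M=R.from_quat(o['tool_rot']).as_matrix()
    A=M@R.from_euler('y',-th,degrees=True).as_matrix()@np.diag([1,-1,-1])
    G=o['eef_pos']-M[:,2]*.0202+M[:,0]*dx
    return o,M,A[:,2],G-.1027*A[:,2]
def report(d,th=22.5,dx=.0007):
    "move to put free tip at d (m) above the mark along the normal; best spin"
    o,M,a,tip=gauge(th,dx); best=min(np.arange(-30,30,.5),key=lambda s:-(M@R.from_euler('z',s,degrees=True).as_matrix()@M.T@a)@N)
    Q=M@R.from_euler('z',best,degrees=True).as_matrix()@M.T; a2=Q@a; p2=o['eef_pos']+Q@(tip-o['eef_pos'])
    rel=(tip-MARK); print('t',round(float(o['clock']),2),'axis',a.round(3),'err now',np.degrees(np.arccos(a@N)).round(2),'spin',best,'err',np.degrees(np.arccos(a2@N)).round(2))
    print('tip',tip.round(4),'above',(rel@N*1000).round(1),'off',((rel-rel@N*N)*1000).round(1),'shift',(M.T@(MARK+d*N-p2)*1000).round(1),'n in tool',(M.T@N).round(3),'F',o['ft_force'].round(2), 'z',M[:,2].round(3))
E
python3 -c "
from fit import *
print(N); report(.03)"
```

```text
[-0.33228937  0.08100342  0.93969262]
t 16.55 axis [-0.348  0.092  0.933] err now 1.17 spin -1.0 err 1.14
tip [ 0.5506 -0.2745  0.1514] above -12.4 off [  34.  -272.5   35.5] shift [133.2 245.7   5.3] n in tool [ 0.364 -0.005 -0.931] F [ 0.11  0.48 -2.16] z [-0.016  0.032 -0.999]
```

Call:
jog_arm([
  {"x": 27,"y": 49,"z": -10,"spin": 0,"fingers": 1},
  {"x": 53,"y": 98,"z": -10,"spin": 0,"fingers": 1},
  {"x": 80,"y": 148,"z": -10,"spin": 0,"fingers": 1},
  {"x": 107,"y": 197,"z": -10,"spin": 0,"fingers": 1},
  {"x": 122,"y": 225,"z": -5,"spin": -1,"fingers": 1},
  {"x": 133,"y": 246,"z": 5,"spin": -1,"fingers": 1},
  {"x": 133,"y": 246,"z": 5,"spin": -1,"fingers": 1},
  {"x": 133,"y": 246,"z": 5,"spin": -1,"fingers": 1},
])

```text
clock: 17.55
eef_pos: [0.4678, 0.01, 0.2318]
tool_rot: [0.152, 0.988, 0.014, -0.01]
ft_force: [-0.2, -0.1, -1.0]
grip_width: 0.0203
grasp_force: 59.4
```

Run:
```python
from fit import *
report(.005)
c=fit('w10')[0]; s=snap('side','s10'); t=snap('top','t10')
o,M,a,tip=gauge()
for n,k in(('wrist',c),('side',s),('top',t)): print(n,'tip,collar,cap,mark',w2px(k,[tip,tip+.065*a,tip+.119*a,MARK]).round(1).tolist())
for n,k in(('wrist',c),('side',s)):
    m=cv2.inRange(cv2.cvtColor(k['pixels'],cv2.COLOR_RGB2HSV),(8,170,120),(20,255,255)); q,l,st,ce=cv2.connectedComponentsWithStats(m); print(n,[(st[i].tolist(),ce[i].round(1).tolist()) for i in range(1,q) if st[i,4]>15][:6])
    w=(k['pixels'].min(2)>170).astype(np.uint8); v=w2px(k,MARK)[0].astype(int); print('white',[''.join('#' if x else '.' for x in w[r,v[0]-30:v[0]+30]) for r in range(v[1]-14,v[1]+14,3)])
```

```text
t 17.55 axis [-0.351  0.087  0.932] err now 1.22 spin 0.0 err 1.22
tip [0.5035 0.0006 0.1562] above 30.1 off [ 1.1 -0.8  0.4] shift [-7.9  0.5 23.9] n in tool [ 0.363 -0.    -0.932] F [-0.22 -0.11 -1.01] z [-0.015  0.03  -0.999]
arc [np.int64(248), np.int64(246), np.int64(245), np.int64(245), np.int64(245), np.int64(245), np.int64(247), np.int64(249)] col [(262, 108), (264, 175), (266, 195), (268, 122), (270, 43), (272, 51), (274, 51), (276, 51), (278, 50), (280, 48), (282, 49), (284, 49), (286, 49), (288, 48), (290, 49), (292, 49), (294, 49), (296, 47), (298, 47), (300, 47), (302, 46), (304, 47), (306, 46), (308, 43), (310, 67), (312, 249), (314, 237), (316, 174), (318, 178), (320, 179), (322, 178), (324, 177)]
wrist tip,collar,cap,mark [[281.0, 265.2], [280.8, 275.7], [280.5, 292.8], [281.8, 258.4]]
side tip,collar,cap,mark [[252.3, 194.4], [251.0, 186.6], [249.9, 179.6], [252.5, 198.9]]
top tip,collar,cap,mark [[249.2, 222.8], [244.4, 231.4], [239.9, 239.6], [250.7, 220.2]]
wrist [([262, 245, 40, 23, 435], [281.3, 252.9])]
white ['..................................................
[... 543 characters left out ...]
##........................####.............']
side []
white ['............................................................', '............................................................', '............................................................', '............................................................', '............................................................', '............................................................', '............................................................', '............................................................', '............................................................', '............................................................']
```

The arm was still settling when I read its pose. I read it again at rest with a matched picture.

```bash
cat >> fit.py <<'E'
def solve(f):
    c,o,M,us,arc=fit(f); t=np.linspace(0,2*np.pi,361); col=cv2.cvtColor(c['pixels'],cv2.COLOR_RGB2GRAY)[:,281].astype(int)
    b=[r for r in range(262,330) if col[r]<85]; cap=np.array([b[0]-.5,b[-1]+.5]); print('cap',cap)
    def res(s):
        A=M@R.from_euler('y',-s[0],degrees=True).as_matrix()@np.diag([1,-1,-1]); G=o['eef_pos']-M[:,2]*.0202+M[:,0]*s[1]*1e-3
        q=lambda z,r:w2px(c,G+(np.c_[r*np.cos(t),r*np.sin(t),np.full(361,z-.0377)])@A.T)
        e=np.minimum(q(0,.017)[:,1].min(),q(.006,.017)[:,1].min()); k=q(.054,.0105)[:,1]
        return [e-min(arc)+.5,(k.min()+k.max())/2-cap.mean()]
    s=least_squares(res,[20,0]); print('theta,dx',s.x.round(2),s.fun.round(2)); return s.x
E
python3 - <<'E'
from fit import *
for i in range(3): camera('side')
s=solve('w11'); report(.005,s[0],s[1]*1e-3); o,M,a,tip=gauge(s[0],s[1]*1e-3); c=load('w11')
print(w2px(c,[tip,MARK]).round(1))
F=[]
for i in range(5): camera('side'); F.append(readout.get_obs()['ft_force'])
print(np.mean(F,0).round(2),np.std(F,0).round(2))
# ring lower part in wrist view
k=c['pixels'].min(2)>165; print([(r,[int(x) for x in (np.where(k[r,240:325])[0]+240)[[0,-1]]]) for r in range(268,300,3) if k[r,240:325].any()])
E
```

```text
arc [np.int64(248), np.int64(246), np.int64(245), np.int64(245), np.int64(245), np.int64(245), np.int64(247), np.int64(249)] col [(262, 108), (264, 175), (266, 194), (268, 123), (270, 44), (272, 52), (274, 52), (276, 50), (278, 51), (280, 50), (282, 48), (284, 47), (286, 48), (288, 49), (290, 49), (292, 47), (294, 48), (296, 47), (298, 48), (300, 46), (302, 47), (304, 47), (306, 46), (308, 44), (310, 67), (312, 249), (314, 237), (316, 179), (318, 179), (320, 178), (322, 177), (324, 177)]
cap [268.5 310.5]
theta,dx [22.59  0.99] [0. 0.]
t 17.9 axis [-0.355  0.088  0.931] err now 1.44 spin 0.0 err 1.44
tip [5.044e-01 5.000e-04 1.575e-01] above 31.0 off [ 2.2 -1.   0.9] shift [-7.   0.3 25.1] n in tool [ 0.361  0.001 -0.933] F [ 0.23  0.25 -1.06] z [-0.012  0.031 -0.999]
[[281.4 263.5]
 [281.7 256.8]]
[ 0.27  0.16 -1.03] [0.32 0.49 0.24]
[(268, [268, 294]), (271, [265, 297]), (274, [263, 301]), (277, [260, 302]), (280, [260, 303]), (283, [259, 304]), (286, [259, 304]), (289, [259, 304]), (292, [258, 304]), (295, [258, 304]), (298, [259, 303])]
```

Tilt error is about 1.4° and lateral error small. I go to about 5 mm above the mark.

Call:
jog_arm([
  {"x": -4,"y": 0.2,"z": 12,"spin": 0,"fingers": 1},
  {"x": -7,"y": 0.3,"z": 21,"spin": 0,"fingers": 1},
  {"x": -7,"y": 0.3,"z": 25,"spin": 0,"fingers": 1},
  {"x": -7,"y": 0.3,"z": 25,"spin": 0,"fingers": 1},
  {"x": -7,"y": 0.3,"z": 25,"spin": 0,"fingers": 1},
])

```text
clock: 18.77
eef_pos: [0.475, 0.0093, 0.2078]
tool_rot: [0.152, 0.988, 0.014, -0.008]
ft_force: [-0.2, 0.6, -0.4]
grip_width: 0.0206
grasp_force: 59.4
```

```bash
cat >> fit.py <<'E'
def force(n=8):
    F=[]
    for i in range(n): camera('side'); F.append(readout.get_obs()['ft_force'])
    F=np.array(F); print('F',F.mean(0).round(2),'along n',(F@N).mean().round(2),'sd',((F@N).std()).round(2))
E
python3 - <<'E'
from fit import *
force(); report(0,22.6,.001)
c=camera('wrist'); a=c['pixels'].astype(int); o,M,ax,tip=gauge(22.6,.001); print('mark px',w2px(c,[MARK,tip]).round(1).tolist())
# pale/ red pixels seen round mark
u,v=w2px(c,MARK)[0].astype(int)
for r in range(200,345,6): print(r,''.join('B' if (p[2]>p[0]+25) else 'R' if (p[0]>150 and p[1]<100) else 'O' if p[0]>180 and p[2]<90 else 'W' if p.min()>165 else '.' for p in a[r,u-50:u+50:2]))
E
```

```text
F [-0.06 -0.11 -1.3 ] along n -1.21 sd 0.63
t 19.18 axis [-0.355  0.087  0.931] err now 1.46 spin 0.0 err 1.46
tip [0.5107 0.     0.1324] above 5.3 off [-0.   0.6 -0.1] shift [-2.1 -0.6  4.8] n in tool [ 0.361  0.001 -0.933] F [ 0.25  0.4  -1.75] z [-0.012  0.031 -0.999]
mark px [[280.6, 263.0], [281.2, 263.5]]
200 .........BBBBBBBBBBWBB.WBBW.BBBBBBBBB.WWWW........
206 .........BBBBBB..BBW.BBWBBWWBBWBBBBBBBWWWWW.......
212 .........BBBBBB..BBWWBBWBB.WBBW.BBBBBB.WWWW.......
218 ..........BBBBB...B.WBBW.BBWBBWWBBBBBB.WWWW.......
224 ..........BBBBBB.BBBWBBWWBBWBBBBBBBBBB.WWWW.......
230 ..........BBBBBBBBBBBBBBBBBBBBBBBBBBBBBWWWW.......
236 ..........BBBBBBBBBBBBBBBBBBBBBBBBBBBBBWWWW.......
242 ..........BBBBBBBBBBBBBBBBBBBBBBBBBBBBB.WWW.......
248 ................BB..OOOOOOOOOOOOOR.BB.............
254 .................OOOOOOOO.OOOOOOOOOO..............
260 .................OOO.............OOO..............
266 ......................WWWWWWWWW....O..............
272 ..................WW............WWW...............
278 ...............WW..................WW.............
284 ...............W....................WW............
290 ..............WW.....................W............
296 ..............WW..................................
302 ...............WWW................................
308 ..................WWW............W................
314 ........................WWWWW.....................
320 ..................................................
326 ..................................................
332 ..................................................
338 ..................................................
344 ..................................................
```

Run:
```python
from fit import *
c=camera('wrist'); cv2.imwrite('pics/w12.png',c['pixels'][:,:,::-1]); a=c['pixels'].astype(int)
B=R.from_euler('ZY',[-13.7,-20],degrees=True).as_matrix()
P=lambda x,y:MARK+B@[x-.02,y,0]
for x in(-.035,-.02,-.005): print(x,w2px(c,[P(x,-.025),P(x,0),P(x,.025)]).round(1).tolist())
print('near end',w2px(c,[P(-.045,-.02),P(-.045,.02)]).round(1).tolist())
blue=(a[...,2]>a[...,0]+25)
for r in range(165,245,8): 
    i=np.where(blue[r,225:335])[0]+225; print(r,(i.min(),i.max()) if len(i) else None)
for u in(262,295): i=np.where(blue[:240,u])[0]; print(u,i.min())
```

```text
-0.035 [[246.5, 199.5], [276.0, 197.5], [305.5, 195.4]]
-0.02 [[247.6, 217.2], [277.3, 215.1], [306.9, 213.0]]
-0.005 [[248.7, 235.1], [278.5, 233.0], [308.3, 230.9]]
near end [[251.7, 187.4], [298.7, 184.1]]
165 None
173 None
181 None
189 (np.int64(247), np.int64(303))
197 (np.int64(247), np.int64(303))
205 (np.int64(248), np.int64(304))
213 (np.int64(248), np.int64(304))
221 (np.int64(249), np.int64(305))
229 (np.int64(249), np.int64(306))
237 (np.int64(249), np.int64(306))
262 187
295 184
```

The model's block edges match this picture within 1 px, so the mark is confirmed. I press in by about 7 mm first and check the force.

Call:
jog_arm([
  {"x": -0.9,"y": -0.5,"z": 2.3,"spin": 0,"fingers": 1},
  {"x": -1.8,"y": -0.5,"z": 4.6,"spin": 0,"fingers": 1},
  {"x": -2.2,"y": -0.5,"z": 5.7,"spin": 0,"fingers": 1},
  {"x": -2.6,"y": -0.5,"z": 6.8,"spin": 0,"fingers": 1},
  {"x": -2.6,"y": -0.5,"z": 6.8,"spin": 0,"fingers": 1},
])

```text
clock: 19.9
eef_pos: [0.4772, 0.0082, 0.2009]
tool_rot: [0.152, 0.988, 0.014, -0.008]
ft_force: [-1.3, -0.2, 0.6]
grip_width: 0.0208
grasp_force: 59.4
```

Run:
```python
from fit import *
force(16); report(-.005,22.6,.001)
```

```text
F [-0.61 -0.02  1.16] along n 1.29 sd 0.58
t 20.7 axis [-0.355  0.087  0.931] err now 1.44 spin 0.0 err 1.44
tip [ 0.5129 -0.001   0.1254] above -2.1 off [-0.3  0.1 -0.1] shift [-1.3 -0.   2.6] n in tool [ 0.361  0.001 -0.933] F [-0.92 -0.11  0.76] z [-0.012  0.031 -0.999]
```

The force gives a compression of about 2.9 mm and the geometry 2.1 mm, so they agree. I advance 2.4 mm more.

Call:
jog_arm([
  {"x": -0.3,"y": 0,"z": 0.8,"spin": 0,"fingers": 1},
  {"x": -0.6,"y": 0,"z": 1.5,"spin": 0,"fingers": 1},
  {"x": -0.9,"y": 0,"z": 2.2,"spin": 0,"fingers": 1},
  {"x": -0.9,"y": 0,"z": 2.2,"spin": 0,"fingers": 1},
])

```text
clock: 21.2
eef_pos: [0.478, 0.008, 0.1986]
tool_rot: [0.152, 0.988, 0.014, -0.008]
ft_force: [-0.5, -0.2, 3.5]
grip_width: 0.0205
grasp_force: 59.6
```

Run:
```python
from fit import *
force(24); report(-.005,22.6,.001); solve('w13'); report(-.005,22.6,.001)
c=load('w13'); a=c['pixels'].astype(int); B=R.from_euler('ZY',[-13.7,-20],degrees=True).as_matrix(); P=lambda x,y:MARK+B@[x-.02,y,0]
print(w2px(c,[P(-.02,-.025),P(-.02,.025),P(-.045,0)]).round(1).tolist()); blue=(a[...,2]>a[...,0]+25)
for r in(210,218): i=np.where(blue[r,225:335])[0]+225; print(r,i.min(),i.max())
print(np.where(blue[:240,295])[0].min())
```

```text
F [-1.14  0.07  2.21] along n 2.46 sd 0.48
t 22.4 axis [-0.355  0.087  0.931] err now 1.44 spin 0.0 err 1.44
tip [ 0.5137 -0.0013  0.1232] above -4.5 off [-0.3  0.1 -0.1] shift [-0.5 -0.   0.4] n in tool [ 0.361  0.001 -0.933] F [-0.97 -0.31  2.13] z [-0.012  0.031 -0.999]
arc [np.int64(248), np.int64(246), np.int64(245), np.int64(245), np.int64(245), np.int64(245), np.int64(247), np.int64(249)] col [(262, 108), (264, 175), (266, 194), (268, 122), (270, 44), (272, 50), (274, 51), (276, 52), (278, 51), (280, 48), (282, 49), (284, 48), (286, 47), (288, 49), (290, 49), (292, 48), (294, 49), (296, 47), (298, 47), (300, 46), (302, 47), (304, 47), (306, 47), (308, 51), (310, 74), (312, 249), (314, 237), (316, 176), (318, 175), (320, 175), (322, 174), (324, 174)]
cap [268.5 310.5]
theta,dx [22.59  1.06] [-0. -0.]
t 22.45 axis [-0.355  0.087  0.931] err now 1.44 spin 0.0 err 1.44
tip [ 0.5138 -0.0012  0.1232] above -4.5 off [-0.2  0.1 -0.1] shift [-0.4 -0.1  0.4] n in tool [ 0.361  0.001 -0.933] F [-1.2  -0.32  1.06] z [-0.012  0.031 -0.999]
[[246.9, 216.8], [308.6, 212.5], [275.6, 184.1]]
210 247 306
218 248 306
183
```

Force gives 5.2 mm of plunger travel and geometry 4.5 mm, which is half way. The tip is centred and the block has not moved, so I hand it in.

```bash
python3 -c "
from workcell import bot
print(bot.job_done())"
```

```text
the job is handed in; nothing more can be done
None
```

The job is handed in, verdict not shown: by my measurements the block is flat, straight and at the stop, and the pencil's tip is in the ring, about 1.4° off square, plunger about half way in (4.5–5.2 mm), pots, mug and tape not knowingly touched.

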